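# Present a can's base to the inspection camera

### The arm

A 6-joint arm with a two-finger parallel gripper is mounted at the origin on the work surface. World frame = base frame: x ahead of the robot, y to its left, z up, the work surface at z = 0. Lengths are in m, angles in degrees, forces in N, time in s.
With the tool pointing down it reaches from about 0.375 to 0.9 m from the base axis. Payload 3.1 kg.
Tool frame: the origin (TCP) lies at the very end of the fingers, on their centre line; the grasp point (between the pads) lies 19 mm behind it (grasp_offset is the distance from the TCP to the grasp point, in m); z points along the fingers, y is the direction in which the jaws open and shut (so a half turn about z gives the same grasp; the last joint's range is limited). The gripper opens to 87 mm and grips with 3 to 60 N. Pads are 19 mm wide; open, the fingers measure 117 mm over their backs; the gripper's body (75 mm by 190 mm) begins 51 mm behind the grasp point.
Start: joints at [60.533, 30.224, 82.088, -0, 67.689, -10.227], TCP at [0.206, 0.59, 0.223] pointing down, gripper open.
Joint ranges: [-176.69, 176.69], [-43.24, 126.21], [12.49, 139.97], [-82, 262], [0, 151.66], [-163.58, 163.58]. Speed limits (degrees/s): [159.86, 159.86, 180, 180, 180, 180].

### API

Orientations are given as a 3x3 rotation matrix whose columns are the frame's x, y, z axes.
In Python, from rig import * gives the robot as it stands. The module is installed in compiled form; this text tells all that it offers.
- The arm moves only by the tool play_rows, never from a script. Its argument "plan" is a list that holds one entry, the list of rows, each a list of 7 numbers: the shift along the world's x, y, z each as a share of 5 cm, from -1 to 1, then the turn, a rotation vector about the world's x, y, z each as a share of pi rad, from -1 to 1, then the gripper's target within -1 to 1 (fully open at 1, half-way at 0, shut at -1). A call has 1 to 12 rows; each row shifts and turns the commanded pose from where the row before left it; what a row does not reach is not made up. A row lasts 1/10 s, in which the tool goes at most 50 mm and 8.59 degrees, less where a joint would pass 70% of its speed; a pose out of reach is approached as far as the arm can. A call with a number of a shift or a turn outside -1 to 1 is refused whole. A call with a gripper value outside its range is refused whole. The fingers move at their own pace and stop on an object; the grip force is fixed at half the most. Time passes only in rows, so rows that do not move let the fingers close. It gives the time, the measured TCP pose, the force and the opening at its end, in the units of the state.
- read_state(): the state, without advancing time (a new reading comes with each control period).
- capture(name): name is "side" or "top"; returns the picture (384x512x3 uint8, red, green, blue); there is no depth.
- camera_params(name): a dict with "intrinsics" (3x3 intrinsics, pixels), "k1" (the pictures are not rectified: a ray, as slopes to the right and down, at radius r is drawn at 1 + k1 r^2 times it, then the intrinsics apply), "R" (3x3) and "t" (3): a world point X has camera coordinates R X + t. Camera axes: x right, y down, z forward; pixel columns grow to the right and rows downward; lengths in m; the calibration is good to about 2 mm. A picture is of the moment at which its call begins. camera_params takes no time and is no camera call.
- hand_in(): hands the job in, once; it reports no verdict.
The state is a dict: "time_s": time; "joint_positions": joint angles; "qvel": joint speeds; "tau": joint torques, N m; "position": TCP position; "tcp_rot": TCP orientation; "force": force on the tool from outside, world axes, zero at the start; "moment": the same for the moment, N m; "opening": opening from 0.0 (shut) to 1.0 (fully open).
Only numpy, scipy, OpenCV 4.12 (cv2) and the standard library are available. Lean on these libraries where they do the work, as an engineer would, in place of code of your own. Each camera call takes 0.05 s, during which the arm holds its last target. There are 200 camera calls.

### The job

The can with the orange sleeve needs the date code on its base read. Pull the sliding tray all the way out from under the shelf by its blue upright handle and leave it out, then lift the orange can off it and hold it in the air with its base facing the inspection camera's lens squarely, centred on the lens axis and 12 cm from the glass. Finish while still holding it there, and keep it still; do not bump the camera, keep the blue can standing on the tray, and leave the other things on the bench where they are.

Things in the scene. Friction and masses are not known exactly. Their poses are not given: they have to be found in the camera images.
- rack: Fixed low shelf of dark steel wire on four posts, 175 mm deep, 284 mm wide, shelf top 187 mm and shelf underside 175 mm above the table. Origin on the table under the middle of the shelf's front edge; -x points out of the front, from which the tray slides; +x under the shelf. Two lidded tubs, 59 mm tall, stand fixed on the rear half of its top.
- tray (a joint): How far the grey tray (220 mm wide, floor top 18 mm above the table, 10 mm rim) is drawn out of the rack along the rack's -x, in m: 0 fully in, 0.16 fully out at its stop. It slides level, needs about 2 N plus 6 N per m/s, and stays where it is left. Both cans stand on it and ride with it; they start under the shelf.
- handle (a point): Grip point of the tray's handle, a blue upright tab 14 mm thick (along x, the pull direction), 45 mm wide (y), from 12 to 87 mm above the table. The point is in the middle of the tab, 62 mm above the table; axes as the rack's. It is 90 mm ahead of the shelf's front edge when the tray is in, and the tab's front and back are free.
- can_mid (a point): Centre of the can to present: slim upright drink can, orange sleeve with a white band and orange top, 53 mm diameter, 134 mm tall, 0.20 to 0.34 kg, full and rigid. z runs along the can from base to top; the point lies half-way up.
- can_base (a point): Centre of that same can's underside (67 mm from its middle); z from base to top.
- spare_mid (a point): Centre of the other can on the tray: same size, blue sleeve with a white band, bare metal top. About 110 mm beside the orange one; which side varies. Must stay standing on the tray.
- camera: Fixed inspection camera: grey base plate 120 x 100 mm, two dark upright cheeks to 119 mm height, 86 mm over both, with a white camera head between them. Origin on the table under the lens; -x is the side to which the lens leans (roughly towards the robot). The plate reaches 40 mm to -x and 80 mm to +x of the origin.
- lens: The camera's head, tilted in its stiff cheeks. Origin at the centre of the lens glass, 105 mm above the table; z is the lens axis, pointing out of the lens: upward and leaning 0.45 to 0.72 rad from vertical towards the camera's -x. A white light ring of 62 mm diameter surrounds the glass, 4 mm behind it.
- focus (a point): Point on the lens axis 120 mm out from the glass, where the centre of the can's base belongs; axes as lens. With the can presented, its z points the same way as the lens z.
- bottle: Bystander: white bottle with red cap, 60 mm diameter, 170 mm tall, on the table at the left. Origin under its centre.
- coupler: Bystander: steel keg coupler, 60 mm foot, 85 mm tall, with a brass stub and a black lever 100 mm long to one side, at the right of the table. Origin under its centre.
- wrench: Bystander: steel wrench lying on the table at the left. Origin at its middle, on the underside.
Mind the look-alikes: they are no part of the job. What is shaped like the part that bears can_mid but green is not meant.

How it is judged (in metres and radians):
On the way, in this order (a step that is already met when the one before it is completed fails the run):
1. the tray is drawn out to within 15 mm of its stop (value of joint tray above 0.145 m), for 0.2 s.
2. the orange can is lifted 50 mm or more off the tray (height (world z) of can_base above 0.07 m and contact force between can and the fingers above 1 N), for 0.2 s.
At the end, for the whole second after the job is handed in: Fingers still hold the orange can, touching nothing else, still (under 20 mm/s, 0.15 rad/s); base centre within 20 mm of the lens axis in x and y and 100 to 140 mm from the glass; can axis within 0.2 rad of the lens axis; tray still out 130 mm or more, blue can standing on it (x of can_base in the frame of lens between -0.02 and 0.02 m and y of can_base in the frame of lens between -0.02 and 0.02 m and z of can_base in the frame of lens between 0.1 and 0.14 m and angle between the z axis of can_mid and the z axis of lens, either way round below 0.2 rad and angle between can_mid's own z axis and vertical below 1.2 rad and contact force between can and the fingers above 1 N and contact force between can and camera below 0.2 N and contact force between can and rack below 0.2 N and linear speed of can below 0.02 m/s and angular speed of can below 0.15 rad/s and value of joint tray above 0.13 m and angle between spare_mid's own z axis and vertical below 0.1 rad and height (world z) of spare_mid between 0.075 and 0.095 m); the arm keeps its last pose, push and grip.
It fails at once if the camera is bumped (over 3 N) (contact force between camera and the arm above 3 N or contact force between camera and the fingers above 3 N or contact force between camera and can above 3 N).
It fails at once if the blue can tips over or comes off the tray (angle between spare_mid's own z axis and vertical above 0.4 rad or height (world z) of spare_mid above 0.11 m or height (world z) of spare_mid below 0.07 m).
It fails at once if the bottle, coupler or wrench is moved more than 30 mm (distance of any of bottle, coupler, wrench from where it was at the start of the episode above 0.03 m).
It also fails if it takes over 56 s, if anything falls off the work surface, if the arm or the gripper's body presses on something with over 40 N, if the wrist force passes 120 N, or if a joint passes its speed limit or range.

## Working session

There is one attempt and no reset: what is moved stays moved. The work goes in short steps, Python scripts to look and compute and a tool call to move; the robot and the scene stay as the last step left them, time stands still between calls to the robot, and variables do not carry over. Pictures are saved under pics/ and viewed, about 8 in all and at most 12, crops included, and the job is handed in when it is done.

Besides the shell and the picture viewer there is one more tool, called after "Emit:" as name(argument=value, ...) on one line, values as JSON. play_rows: Moves the arm, as the interface text tells. Its arguments: {"type":"object","properties":{"plan":{"type":"array"}},"required":["plan"]}

```bash
mkdir -p pics; cat > h.py <<'E'
from rig import *
import numpy as np, cv2
def ray(cam,u,v):
    p=camera_params(cam);K=np.array(p["intrinsics"]);R=np.array(p["R"]);t=np.array(p["t"])
    d=np.array([p["k1"],0,0,0,0],float)
    n=cv2.undistortPoints(np.array([[[u,v]]],float),K,d)[0,0]
    return -R.T@t, R.T@np.array([n[0],n[1],1.])
def onz(cam,u,v,z):
    c,d=ray(cam,u,v); return c+d*(z-c[2])/d[2]
def proj(cam,X):
    p=camera_params(cam);r,_=cv2.Rodrigues(np.array(p["R"],float))
    return cv2.projectPoints(np.array(X,float).reshape(-1,1,3),r,np.array(p["t"],float),np.array(p["intrinsics"],float),np.array([p["k1"],0,0,0,0],float))[0][:,0]
def tri(a,b):
    (c1,d1),(c2,d2)=ray(*a),ray(*b)
    s=np.linalg.lstsq(np.c_[d1,-d2],c2-c1,rcond=None)[0]
    p,q=c1+s[0]*d1,c2+s[1]*d2
    return (p+q)/2,np.linalg.norm(p-q)
def save(name,img,crop=None,k=1):
    if crop: x0,y0,x1,y1=crop; img=img[y0:y1,x0:x1]
    cv2.imwrite(name,cv2.resize(img[...,::-1],None,fx=k,fy=k,interpolation=cv2.INTER_CUBIC))
E
python3 - <<'E'
from h import *
for n in("side","top"):
    im=capture(n);np.save(n+".npy",im);save(f"pics/{n}0.png",im,None,1.5)
    p=camera_params(n);print(n,-np.array(p["R"]).T@p["t"],np.array(p["R"])[2],p["k1"])
s=read_state();print(s["time_s"],s["tcp_rot"],s["position"])
E
```

```text
side [0.03470003 1.2076299  1.42149002] [ 0.29168262 -0.66470113 -0.68781804] -0.1028842888965904
top [ 0.32966687 -0.01676951  1.54178954] [ 0.17127737  0.00678263 -0.9851995 ] 0.022598060699484376
0.1 [[-9.44160022e-01  3.29485862e-01 -9.58652575e-04]
 [ 3.29487076e-01  9.44158556e-01 -1.69947675e-03]
 [ 3.45166469e-04 -1.92044164e-03 -9.99998096e-01]] [0.20558348 0.58953446 0.22166758]
```

View pics/side0.png

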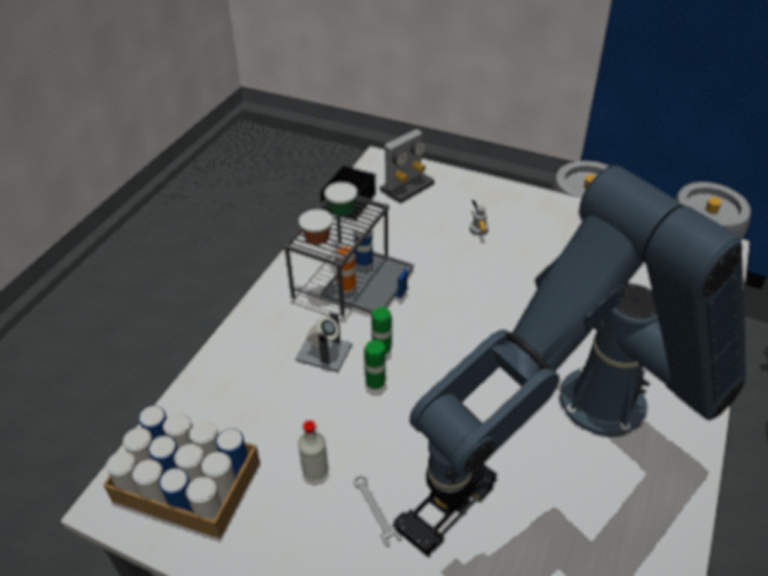

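View pics/top0.png

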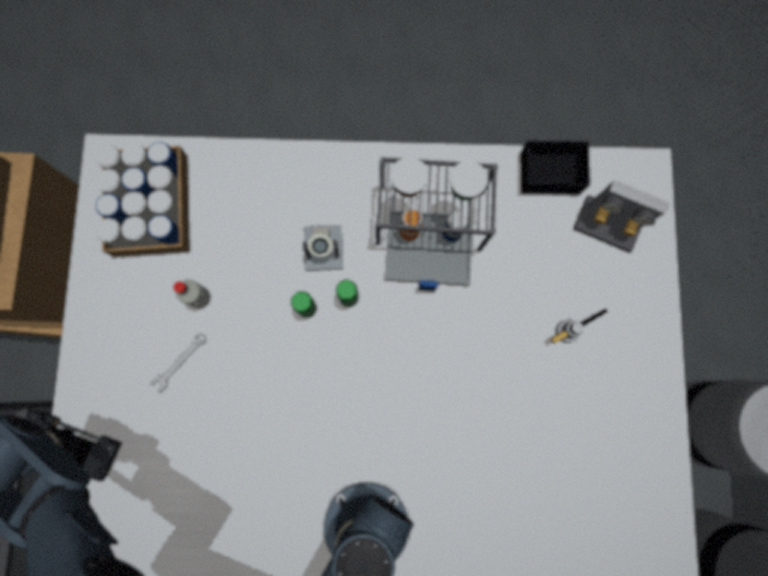

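The side view shows the rack with the orange can at (345,270) and the blue can at (365,250), the handle at (402,283), the camera at (327,335), and two green look-alike cans at (381,330) and (375,365). In the top view the handle is at (428,285), the orange can at (411,222), the lens at (320,245), and the green cans at (347,292) and (302,303). All positions are in 1.5x pixels. The can on the tray with the orange sleeve is the one meant. The green ones on the table are look-alikes, and the crop below should confirm that.

```bash
python3 - <<'E'
from h import *
s=np.load("side.npy");t=np.load("top.npy")
def c(im,x0,y0,w,h,k): return cv2.resize(im[y0:y0+h,x0:x0+w],None,fx=k,fy=k,interpolation=cv2.INTER_CUBIC)
m=np.vstack([np.hstack([c(t,195,142,40,40,7.5),c(t,240,95,100,60,5)[:300]]),np.hstack([c(s,190,200,50,50,6),c(s,185,115,100,60,5)])])
save("pics/crops.png",m)
for n,im in(("side",s),("top",t)):
    hsv=cv2.cvtColor(im,cv2.COLOR_RGB2HSV)
    for nm,lo,hi in(("blue",(105,120,50),(125,255,255)),("orange",(5,150,80),(18,255,255)),("green",(50,120,40),(75,255,255)),("red",(175,150,80),(180,255,255))):
        k=cv2.connectedComponentsWithStats(cv2.inRange(hsv,lo,hi))
        for st,ce in zip(k[2][1:],k[3][1:]):
            if st[4]>12 and not(n=="side" and st[0]>380): print(n,nm,st,ce.round(1))
E
```

```text
side blue [241 159   6   4  17] [244.  160.7]
side blue [237 168  11   9  79] [242.3 171.9]
side blue [264 180   8  18  65] [267.4 188.2]
side blue [ 99 282  10   9  49] [104.1 286.3]
side blue [151 296  12  20 105] [157.4 304.9]
side blue [105 303  11  11  59] [110.9 308. ]
side blue [109 326  18  14 128] [118.2 332.4]
side orange [226 165   6   5  22] [228.8 167. ]
side orange [228 175   8   5  29] [231.8 177. ]
side orange [229 183   8  11  65] [232.3 188.1]
side green [220 135  15   8  81] [227.2 139. ]
side green [248 205  12  17 169] [253.8 212.9]
side green [244 225  16  20 227] [250.9 234.2]
side green [245 249  11  10  89] [250.  253.2]
top blue [107 149   9  11  14] [112.4 155. ]
top blue [280 188  11   5  45] [284.9 189.7]
top orange [275 142   3   7  20] [276.  144.8]
top green [226 188  11  13 120] [230.8 194. ]
top green [195 196  13  13 125] [201.2 201.7]
```

View pics/crops.png

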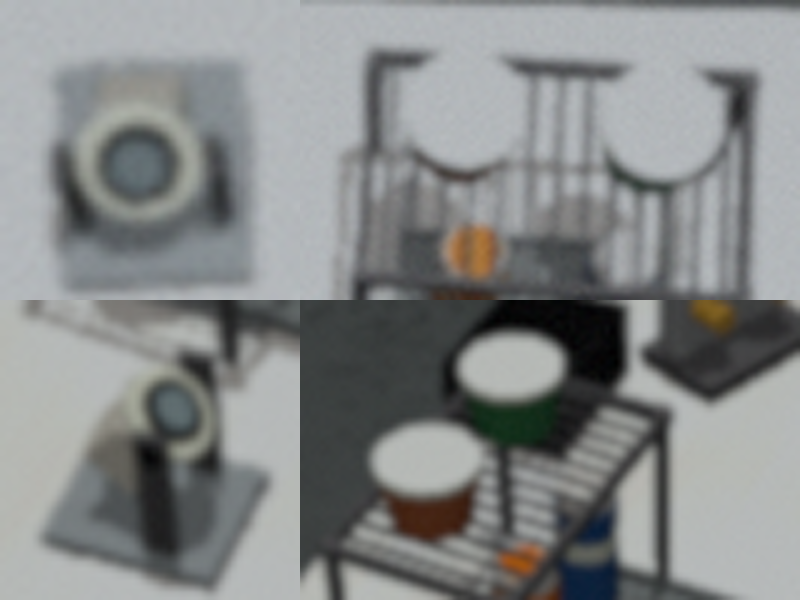

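The crops confirm it: only the can on the tray, on the left in the top view and beside the blue can, has an orange top, at about (274,144). The ring and glass of the lens are clear in both views.

```bash
cat > m.py <<'E'
from h import *
def ell(im,x0,y0,w,h,cx,cy,thr,inv):
    k=8; g=cv2.cvtColor(im,cv2.COLOR_RGB2GRAY)[y0:y0+h,x0:x0+w]
    g=cv2.resize(g,None,fx=k,fy=k,interpolation=cv2.INTER_CUBIC)
    m=(g<thr if inv else g>thr).astype(np.uint8)
    cs,_=cv2.findContours(m,cv2.RETR_LIST,cv2.CHAIN_APPROX_NONE)
    out=[]
    for c in cs:
        if len(c)<60: continue
        e=cv2.fitEllipse(c); u=x0+(e[0][0]+.5)/k-.5; v=y0+(e[0][1]+.5)/k-.5
        if abs(u-cx)<5 and abs(v-cy)<5: out.append((round(u,2),round(v,2),round(e[1][0]/k,2),round(e[1][1]/k,2),round(e[2],1),len(c)))
    return out
E
python3 - <<'E'
from m import *
s=np.load("side.npy");t=np.load("top.npy")
for thr in(120,135,150,165,175): print("top",thr,ell(t,200,148,28,30,213.4,163.3,thr,1))
for thr in(100,120,135,150,165): print("side",thr,ell(s,207,206,24,26,218.5,218,thr,1))
print(tri(("top",284.9,189.7),("side",267.4,188.2)))
# plate corners top
pl=[onz("top",195+u/7.5-.5,142+v/7.5-.5,.008)[:2] for u,v in((58,65),(248,62),(255,285),(62,290))]
pl=np.array(pl);print("plate",pl.round(3),pl.mean(0),np.linalg.norm(np.diff(pl,axis=0),axis=1))
# tray front edge
g=cv2.cvtColor(t,cv2.COLOR_RGB2GRAY).astype(float)
P=[]
for u in list(range(262,277))+list(range(294,309)):
    d=np.diff(g[178:196,u]);i=d.argmax();P.append((u,178+i+.5))
P=np.array([onz("top",u,v,.028)[:2] for u,v in P]);f=np.polyfit(P[:,1],P[:,0],1);print("tray edge x=",f,np.abs(np.polyval(f,P[:,1])-P[:,0]).max(),"yaw",-np.arctan(f[0]))
# handle top face
print("handle top",onz("top",284.9,189,.087))
for p in((253.5-.5,0),):pass
for n,u,v in(("top",276,144.8),): print("orange top",onz(n,u,v,.152))
print("rack corners",[onz("top",240+a/5-.5,95+b/5-.5,.187).round(3) for a,b in((375,58),(755,78))])
print("lens",tri(("top",213.4,163.3),("side",218.5,218.5)))
print("green",onz("top",230.8,194,.134),onz("top",201.2,201.7,.134))
E
```

```text
top 120 [(213.71, 166.33, 17.58, 24.43, 85.6, 651), (212.95, 163.49, 10.59, 10.91, 86.6, 246)]
top 135 [(212.94, 163.57, 11.32, 11.69, 78.7, 265), (214.03, 166.71, 19.41, 26.08, 84.3, 703)]
top 150 [(213.04, 162.31, 14.53, 16.04, 155.6, 460), (214.75, 164.22, 29.37, 31.35, 176.3, 802)]
top 165 [(211.47, 159.61, 7.22, 11.12, 68.9, 206), (214.54, 163.73, 30.38, 32.49, 5.3, 829)]
top 175 [(214.3, 163.4, 31.1, 33.34, 10.1, 858)]
side 100 [(218.73, 217.67, 3.32, 5.02, 143.0, 96)]
side 120 [(218.92, 221.28, 18.88, 29.93, 32.0, 1002)]
side 135 [(220.37, 221.17, 21.97, 30.92, 39.7, 799)]
side 150 [(219.69, 220.42, 23.59, 30.4, 30.6, 898)]
side 165 [(218.55, 219.05, 26.91, 30.28, 9.4, 936)]
(array([ 0.59494403, -0.13860076,  0.0543018 ]), np.float64(0.0004810184466212526))
plate [[0.754 0.19 ]
 [0.759 0.089]
 [0.638 0.08 ]
 [0.632 0.182]] [0.69569549 0.13508426] [0.10117526 0.12125322 0.10145058]
tray edge x= [0.04415645 0.60852255] 0.002997935523464057 yaw -0.04412778937314918
handle top [ 0.59152788 -0.13594353  0.087     ]
orange top [ 0.74177392 -0.09623441  0.152     ]
rack corners [array([ 0.879, -0.23 ,  0.187]), array([ 0.871, -0.501,  0.187])]
lens (array([0.67819307, 0.13281047, 0.10204583]), np.float64(0.0012399658584032478))
green [0.55945209 0.06215175 0.134     ] [0.52858266 0.16718857 0.134     ]
```

```bash
cat > t.py <<'E'
from h import *
from scipy.ndimage import map_coordinates,gaussian_filter1d
L=np.array([.677,.133,.105])
def pred(cam,th,r,yaw=.07):
    n=np.array([-np.sin(th)*np.cos(yaw),-np.sin(th)*np.sin(yaw),np.cos(th)])
    a=np.array([-np.sin(yaw),np.cos(yaw),0]);b=np.cross(n,a);q=np.linspace(0,2*np.pi,60)[:,None]
    e=cv2.fitEllipse(proj(cam,L+r*(a*np.cos(q)+b*np.sin(q))).astype(np.float32));return e
def edge(im,u,v,r0,r1,sgn):
    g=cv2.cvtColor(im,cv2.COLOR_RGB2GRAY).astype(float);P=[]
    rr=np.arange(r0,r1,.1)
    for q in np.linspace(0,2*np.pi,72,endpoint=False):
        w=gaussian_filter1d(map_coordinates(g,[v+rr*np.sin(q),u+rr*np.cos(q)],order=3),5)
        d=sgn*np.diff(w);i=d.argmax()
        if 2<i<len(d)-3 and d[i]>.6:P.append((u+rr[i]*np.cos(q),v+rr[i]*np.sin(q)))
    P=np.array(P,np.float32)
    for _ in range(3):
        e=cv2.fitEllipse(P);c,s=np.cos(np.radians(e[2])),np.sin(np.radians(e[2]))
        x=(P-np.array(e[0]))@np.array([[c,-s],[s,c]]);d=np.hypot(x[:,0]/e[1][0]*2,x[:,1]/e[1][1]*2)-1
        if np.abs(d).max()<.1:break
        P=P[np.abs(d)<max(.08,np.abs(d).std()*1.5)].astype(np.float32)
    return e,len(P)
if __name__=="__main__":
    f=lambda e:np.round([*e[0],*e[1],e[1][0]/e[1][1],e[2]],2)
    s=np.load("side.npy");t=np.load("top.npy")
    for n,im,u,v in(("side",s,218.2,218.2),("top",t,213,163.3)):
        for r0,r1,sg in((2.5,7.5,1),(5.5,11,-1)):
            e,k=edge(im,u,v,r0,r1,sg);print(n,sg,f(e),k)
        for th in(.45,.54,.63,.72):print("  pred",th,f(pred(n,th,.031)))
    print("rack corners",[onz("top",240+a/5-.5,95+b/5-.5,.187).round(3) for a,b in((75,58),(455,78))])
    R=np.array([[np.cos(-.044),-np.sin(-.044)],[np.sin(-.044),np.cos(-.044)]])
    print("rack frame orange",onz("top",273.5,144.5,.152),R.T@(onz("top",273.5,144.5,.152)[:2]-[.593,-.137]))
E
python3 t.py
```

```text
side 1 [218.34 218.     8.56  11.3    0.76 144.42] 69
side -1 [217.79 217.71  12.91  17.85   0.72 145.39] 59
  pred 0.45 [218.51 218.1   13.19  16.71   0.79 123.68]
  pred 0.54 [218.5  218.09  13.09  16.7    0.78 132.04]
  pred 0.63 [218.49 218.08  12.88  16.7    0.77 140.11]
  pred 0.72 [218.49 218.08  12.57  16.7    0.75 147.71]
top 1 [212.96 163.45  10.37  10.94   0.95  96.8 ] 72
top -1 [213.02 163.15  15.81  17.48   0.9  102.3 ] 72
  pred 0.45 [213.29 163.54  16.26  16.78   0.97 112.98]
  pred 0.54 [213.29 163.52  15.9   16.77   0.95 105.65]
  pred 0.63 [213.29 163.51  15.4   16.76   0.92 101.1 ]
  pred 0.72 [213.29 163.5   14.78  16.76   0.88  98.11]
rack corners [array([ 0.873, -0.014,  0.187]), array([ 0.865, -0.287,  0.187])]
rack frame orange [ 0.74265628 -0.08715201  0.152     ] [0.14731884 0.05638249]
```

Measured:

| Item | Value |
|---|---|
| Handle | about (0.60, -0.137) |
| Rack yaw | -0.044 rad |
| Orange can | (0.742, -0.087); about (0.583, -0.080) once the tray is out |
| Lens | (0.677, 0.133, 0.105), with both methods agreeing |
| Lens tilt | about 0.66 rad |
| Camera yaw | 0.07 rad |

I'll grip the tab across its 45 mm width with the tool pointing down, so the gripper body clears the shelf.

Emit:
play_rows(plan=[[[0.4,-0.73,0.1,0,0,0.0047,1],[0.4,-0.73,0.1,0,0,0.0047,1],[0.4,-0.73,0.1,0,0,0.0047,1],[0.4,-0.73,0.1,0,0,0.0047,1],[0.4,-0.73,0.1,0,0,0.0047,1],[0.4,-0.73,0.1,0,0,0.0047,1],[0.4,-0.73,0.1,0,0,0.0047,1],[0.4,-0.73,0.1,0,0,0.0047,1],[0.4,-0.73,0.1,0,0,0.0047,1],[0.4,-0.73,0.1,0,0,0.0047,1],[0.4,-0.73,0.1,0,0,0.0047,1],[0.4,-0.73,0.1,0,0,0.0047,1]]])

```text
time_s: 1.3
position: [0.4462, 0.1505, 0.2826]
tcp_rot: [[-0.988, 0.157, -0.0], [0.157, 0.988, 0.0], [0.001, -0.0, -1.0]]
force: [0.8, 1.0, 0.2]
opening: 1.003
```

Emit:
play_rows(plan=[[[0.4,-0.73,0,0,0,0.0047,1],[0.4,-0.73,0,0,0,0.0047,1],[0.4,-0.73,0,0,0,0.0047,1],[0.4,-0.73,0,0,0,0.0047,1],[0.4,-0.73,0,0,0,0.0047,1],[0.4,-0.73,0,0,0,0.0047,1],[0.4,-0.73,0,0,0,0.0047,1],[0.3,-0.6,0,0,0,0.0047,1],[0,0,0,0,0,0,1],[0,0,0,0,0,0,1]]])

```text
time_s: 2.3
position: [0.6004, -0.1337, 0.2816]
tcp_rot: [[-0.999, 0.042, -0.002], [0.042, 0.999, 0.001], [0.002, 0.001, -1.0]]
force: [-0.3, 1.1, -1.0]
opening: 1.0
```

```bash
cat > s.py <<'E'
from h import *
s=read_state();print(s["time_s"],np.round(s["position"],4),np.round(s["joint_positions"],1),np.round(s["force"],1),s["opening"]);print(np.round(s["tcp_rot"],3))
E
python3 s.py
```

```text
2.3 [ 0.6004 -0.1337  0.2816] [ -23.    26.1   79.4    0.    74.6 -110.6] [-0.3  1.1 -1. ] 1.00017775399143
[[-0.999  0.042 -0.002]
 [ 0.042  0.999  0.001]
 [ 0.002  0.001 -1.   ]]
```

Emit:
play_rows(plan=[[[0,-0.06,-0.7,0,0,0,1],[0,0,-0.7,0,0,0,1],[0,0,-0.7,0,0,0,1],[0,0,-0.7,0,0,0,1],[0,0,-0.7,0,0,0,1],[0,0,-0.5,0,0,0,1],[0,0,-0.4,0,0,0,1],[0,0,-0.25,0,0,0,1],[0,0,0,0,0,0,1]]])

```text
time_s: 3.2
position: [0.5993, -0.1347, 0.0486]
tcp_rot: [[-0.999, 0.039, -0.004], [0.039, 0.999, 0.002], [0.004, 0.002, -1.0]]
force: [1.3, -0.3, 0.4]
opening: 1.002
```

```bash
python3 - <<'E'
from h import *
a=capture("side");b=capture("top")
k=lambda im,x,y:cv2.resize(im[y:y+60,x:x+80],None,fx=5,fy=5,interpolation=cv2.INTER_CUBIC)
save("pics/h1.png",np.hstack([k(a,225,155),k(b,245,155)]))
print(read_state()["position"])
E
```

```text
[ 0.60117362 -0.13587706  0.05069171]
```

View pics/h1.png

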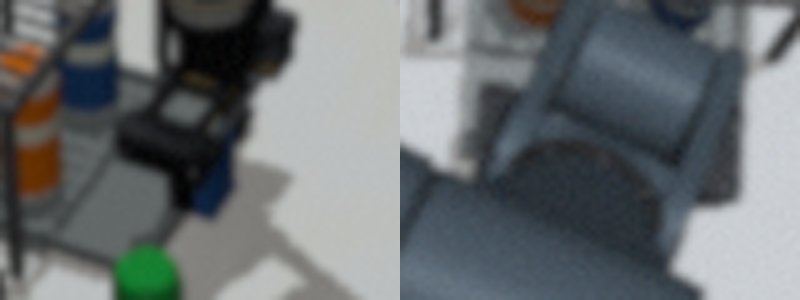

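The left crop shows the near finger at about (263,190) with the blue tab just to its right, around (268,193). I'll check the handle's x against its projection before closing.

```bash
python3 - <<'E'
from h import *
for x in(.588,.594,.600):
    B=np.array([[x+a,-.137+b,z] for a in(-.007,.007) for b in(-.0225,.0225) for z in(.012,.087)])
    for n in("side","top"):
        p=proj(n,B);print(x,n,p.min(0).round(1),p.max(0).round(1))
print("tip finger",proj("side",[[.6005,-.135+.045,.05]]))
for n in("side","top"):
    im=np.load(n+".npy").astype(int);m=(im[...,2]-im[...,0]>35)
    y,x=np.where(m[175:205,255:300]);print(n,x.min()+255,x.max()+255,y.min()+175,y.max()+175,x.mean()+255,y.mean()+175)
E
```

```text
0.588 side [265.1 179.2] [272.7 200.3]
0.588 top [277.8 187.9] [291.2 195.2]
0.594 side [263.7 178.8] [271.3 199.9]
0.594 top [277.8 186.3] [291.3 193.7]
0.6 side [262.4 178.4] [270.  199.5]
0.6 top [277.8 184.8] [291.3 192.1]
tip finger [[261.47171777 196.14171793]]
side 263 271 179 197 267.5 187.73611111111111
top 280 291 187 191 285.23636363636365 188.96363636363637
```

The handle fits x of about 0.594 and y of about -0.140, so I'll nudge there, then close.

Emit:
play_rows(plan=[[[-0.12,-0.08,0,0,0,0,1],[0,0,0,0,0,0,-1],[0,0,0,0,0,0,-1],[0,0,0,0,0,0,-1],[0,0,0,0,0,0,-1],[0,0,0,0,0,0,-1],[0,0,0,0,0,0,-1],[0,0,0,0,0,0,-1]]])

```text
time_s: 4.1
position: [0.5949, -0.1401, 0.05]
tcp_rot: [[-0.999, 0.041, -0.0], [0.041, 0.999, 0.0], [0.0, 0.0, -1.0]]
force: [-0.3, 1.3, -0.2]
opening: 0.512
```

Emit:
play_rows(plan=[[[-0.04,0.002,0,0,0,0,-1],[-0.08,0.004,0,0,0,0,-1],[-0.12,0.005,0,0,0,0,-1],[-0.16,0.007,0,0,0,0,-1],[-0.16,0.007,0,0,0,0,-1],[-0.16,0.007,0,0,0,0,-1],[-0.16,0.007,0,0,0,0,-1],[-0.16,0.007,0,0,0,0,-1],[-0.16,0.007,0,0,0,0,-1],[-0.16,0.007,0,0,0,0,-1],[-0.16,0.007,0,0,0,0,-1],[-0.16,0.007,0,0,0,0,-1]]])

```text
time_s: 5.3
position: [0.5103, -0.1369, 0.05]
tcp_rot: [[-0.999, 0.04, 0.0], [0.04, 0.999, -0.0], [-0.0, -0.0, -1.0]]
force: [2.3, 0.6, -4.3]
opening: 0.513
```

Emit:
play_rows(plan=[[[-0.16,0.007,0,0,0,0,-1],[-0.16,0.007,0,0,0,0,-1],[-0.16,0.007,0,0,0,0,-1],[-0.16,0.007,0,0,0,0,-1],[-0.16,0.007,0,0,0,0,-1],[-0.16,0.007,0,0,0,0,-1],[-0.16,0.007,0,0,0,0,-1],[-0.14,0.006,0,0,0,0,-1],[-0.1,0.004,0,0,0,0,-1],[-0.08,0.004,0,0,0,0,-1],[-0.06,0.003,0,0,0,0,-1],[-0.04,0.002,0,0,0,0,-1]]])

```text
time_s: 6.5
position: [0.4472, -0.1348, 0.0512]
tcp_rot: [[-0.998, 0.048, 0.027], [0.048, 0.999, -0.007], [-0.028, -0.005, -1.0]]
force: [34.6, 22.0, -16.5]
opening: 0.518
```

Emit:
play_rows(plan=[[[0,0,0,0,0,0,-1],[0,0,0,0,0,0,-1],[0,0,0,0,0,0,-1]]])

```text
time_s: 6.8
position: [0.447, -0.1347, 0.0512]
tcp_rot: [[-0.999, 0.047, 0.027], [0.047, 0.999, -0.007], [-0.027, -0.005, -1.0]]
force: [32.1, 21.2, -16.1]
opening: 0.514
```

```bash
python3 - <<'E'
from h import *
a=capture("side");b=capture("top")
k=lambda im,x,y:cv2.resize(im[y:y+120,x:x+120],None,fx=3.3,fy=3.3,interpolation=cv2.INTER_CUBIC)
save("pics/h2.png",np.hstack([k(a,190,120),k(b,220,100)]))
s=read_state();print(np.round(s["joint_positions"],1),s["force"],s["moment"])
E
```

```text
[ -30.8   35.7  113.6    0.9   29.2 -118.9] [ 34.46536843  20.98900102 -16.31437306] [ 3.50640815 -5.48631045  0.08291523]
```

View pics/h2.png

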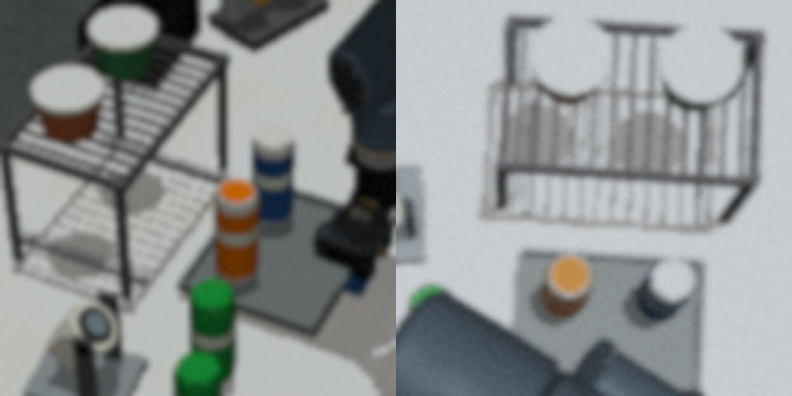

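```bash
python3 - <<'E'
from h import *
im=capture("top");np.save("top1.npy",im);hsv=cv2.cvtColor(im,cv2.COLOR_RGB2HSV)
k=cv2.connectedComponentsWithStats(cv2.inRange(hsv,(8,110,110),(22,255,255)))
for st,ce in zip(k[2][1:],k[3][1:]):
    if st[4]>12: print(st,ce,onz("top",*ce,.152))
print("seen",onz("top",272.2,181.9,.152),"blue",onz("top",220+(673-396)/3.3-.5,100+277/3.3-.5,.152))
g=cv2.cvtColor(im,cv2.COLOR_RGB2GRAY).astype(float)
P=[]
for u in range(259,310):
    d=-np.diff(g[168:182,u]);i=d.argmax();P.append((u,168+i+.5))
P=np.array([onz("top",u,v,.028)[:2] for u,v in P]);f=np.polyfit(P[:,1],P[:,0],1);r=np.polyval(f,P[:,1])-P[:,0];o=abs(r)<.004
print(np.polyfit(P[o,1],P[o,0],1),o.sum())
print(read_state()["position"])
E
```

```text
[  0 103  22 103 728] [  8.90796703 150.71291209] [0.69222958 0.86337437 0.152     ]
[398 139   7   9  43] [401.06976744 143.1627907 ] [ 0.75967814 -0.54783344  0.152     ]
[417 148   8   8  44] [420.84090909 151.52272727] [ 0.7302367  -0.61731531  0.152     ]
[268 179  10   9  73] [272.36986301 182.97260274] [ 0.60043978 -0.08567379  0.152     ]
[  0 215  11   6  32] [  4.78125 217.8125 ] [0.4507873  0.84589045 0.152     ]
[ 12 216  28   8  93] [ 25.66666667 218.98924731] [0.44853741 0.77349214 0.152     ]
[369 221   9   6  27] [373.33333333 223.7037037 ] [ 0.46511069 -0.44085328  0.152     ]
seen [ 0.60432115 -0.08499652  0.152     ] blue [ 0.60177687 -0.1963858   0.152     ]
[0.02792748 0.65540897] 50
[ 0.44700707 -0.13472841  0.05122116]
```

```bash
python3 - <<'E'
from h import *
g=cv2.cvtColor(np.load("top1.npy"),cv2.COLOR_RGB2GRAY).astype(float)
P=[]
for u in range(256,326):
    w=g[146:161,u]; i=w.argmin(); P.append((u,146+i))
P=np.array([onz("top",u,v,.185)[:2] for u,v in P]);f=np.polyfit(P[:,1],P[:,0],1);r=np.polyval(f,P[:,1])-P[:,0];o=abs(r)<.004
f=np.polyfit(P[o,1],P[o,0],1);print(f,o.sum(),np.polyval(f,-.137))
E
```

```text
[0.03756592 0.71012727] 67 0.7049807379917212
```

The tray is at its stop: shelf front at about 0.70 minus handle x 0.447 gives 0.25, which is 90 + 160 mm. It also resists at 34 N. I'll relax the pull, open and rise.

Emit:
play_rows(plan=[[[0.12,0,0,0,0,0,-1],[0.12,-0.02,0,0,0,0,-1],[0,0,0,0,0,0,-1]]])

```text
time_s: 7.25
position: [0.4471, -0.1344, 0.0512]
tcp_rot: [[-0.999, 0.04, 0.003], [0.04, 0.999, -0.001], [-0.003, -0.001, -1.0]]
force: [3.7, 1.9, 4.5]
opening: 0.518
```

```bash
python3 s.py
```

```text
7.25 [ 0.4471 -0.1344  0.0512] [ -30.5   35.9  112.6    0.    31.3 -118.2] [3.7 1.9 4.5] 0.5183428876256868
[[-0.999  0.04   0.003]
 [ 0.04   0.999 -0.001]
 [-0.003 -0.001 -1.   ]]
```

Emit:
play_rows(plan=[[[0,0,0,0,0,0,1],[0,0,0,0,0,0,1],[0,0,0,0,0,0,1],[0,0,0,0,0,0,1],[0,0,0.4,0,0,0,1],[0,0,0.7,0,0,0,1],[0,0,0.7,0,0,0,1],[0,0,0.7,0,0,0,1],[0,0,0.7,0,0,0,1],[0,0,0.5,0,0,0,1]]])

```text
time_s: 8.25
position: [0.4458, -0.1344, 0.2371]
tcp_rot: [[-0.999, 0.04, 0.001], [0.04, 0.999, -0.001], [-0.001, -0.001, -1.0]]
force: [0.3, 0.3, 0.5]
opening: 1.003
```

Emit:
play_rows(plan=[[[0.4,0.12,0,0,0,0.007,1],[0.6,0.2,0,0,0,0.007,1],[0.6,0.2,0,0,0,0.007,1],[0.6,0.2,0,0,0,0.007,1],[0.6,0.2,0,0,0,0.007,1],[0.32,0.07,0,0,0,0,1],[0,0,0,0,0,0,1]]])

```text
time_s: 8.95
position: [0.6032, -0.0844, 0.2342]
tcp_rot: [[-0.997, -0.071, -0.0], [-0.071, 0.997, 0.0], [0.0, 0.0, -1.0]]
force: [-1.1, 0.3, -0.2]
opening: 0.999
```

```bash
python3 s.py; python3 - <<'E'
from h import *
a=capture("side");b=capture("top")
k=lambda im,x,y:cv2.resize(im[y:y+90,x:x+90],None,fx=4.4,fy=4.4,interpolation=cv2.INTER_CUBIC)
save("pics/h3.png",np.hstack([k(a,210,110),k(b,230,130)]))
E
```

```text
8.95 [ 0.6032 -0.0844  0.2342] [ -18.5   28.3   83.7    0.    68.  -112.5] [-1.1  0.3 -0.2] 0.9987558510260867
[[-0.997 -0.071 -0.   ]
 [-0.071  0.997  0.   ]
 [ 0.     0.    -1.   ]]
```

View pics/h3.png

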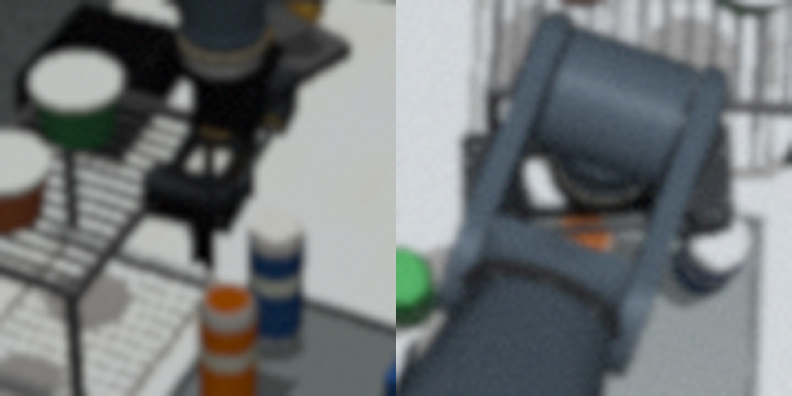

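The orange can stands at (229,298) in the left crop, with the gripper above it. I'll check the can's position from the side view before descending.

```bash
python3 - <<'E'
from h import *
print(onz("side",210+229/4.4-.5,110+299/4.4-.5,.152))
print(tri(("side",210+229/4.4-.5,110+299/4.4-.5),("top",272.3,182.2)))
E
```

```text
[ 0.60008291 -0.0895835   0.152     ]
(array([ 0.60051498, -0.08566474,  0.15570819]), np.float64(0.004037719478646068))
```

Emit:
play_rows(plan=[[[-0.04,-0.04,-0.5,0,0,0,1],[0,0,-0.6,0,0,0,1],[0,0,-0.6,0,0,0,1],[0,0,-0.5,0,0,0,1],[0,0,-0.36,0,0,0,1],[0,0,-0.16,0,0,0,1],[0,0,0,0,0,0,0.5],[0,0,0,0,0,0,0],[0,0,0,0,0,0,-1],[0,0,0,0,0,0,-1],[0,0,0,0,0,0,-1],[0,0,0,0,0,0,-1]]])

```text
time_s: 10.25
position: [0.6003, -0.0868, 0.0997]
tcp_rot: [[-0.998, -0.07, 0.001], [-0.07, 0.998, -0.0], [-0.001, -0.0, -1.0]]
force: [-1.3, 0.4, 2.9]
opening: 0.601
```

Emit:
play_rows(plan=[[[0,0,0.1,0,0,0,-1],[0,0,0.3,0,0,0,-1],[0,0,0.5,0,0,0,-1],[0,0,0.5,0,0,0,-1],[0,0,0.5,0,0,0,-1],[0,0,0.5,0,0,0,-1],[0,0,0.5,0,0,0,-1],[0,0,0.5,0,0,0,-1],[0,0,0.4,0,0,0,-1],[0,0,0.2,0,0,0,-1],[0,0,0,0,0,0,-1]]])

```text
time_s: 11.35
position: [0.6003, -0.0869, 0.3002]
tcp_rot: [[-0.998, -0.07, 0.002], [-0.07, 0.998, -0.001], [-0.002, -0.001, -1.0]]
force: [0.4, 0.8, -2.8]
opening: 0.598
```

Emit:
play_rows(plan=[[[-0.04,0.2,0,0,0,0,-1],[-0.1,0.4,0,0,0,0,-1],[-0.1,0.5,0,0.00123,-0.0175,0,-1],[-0.1,0.5,0,0.00245,-0.035,0,-1],[-0.1,0.5,0,0.00245,-0.035,0,-1],[-0.1,0.5,0,0.00245,-0.035,0,-1],[-0.1,0.5,0,0.00245,-0.035,0,-1],[-0.1,0.5,0,0.00245,-0.035,0,-1],[-0.1,0.4,0,0.00123,-0.0175,0,-1],[-0.1,0.2,0,0,0,0,-1],[0,0,0,0,0,0,-1]]])

```text
time_s: 12.45
position: [0.5489, 0.126, 0.2966]
tcp_rot: [[-0.791, -0.074, 0.607], [-0.057, 0.997, 0.046], [-0.609, 0.002, -0.793]]
force: [0.5, 0.5, -3.6]
opening: 0.601
```

```bash
python3 s.py
```

```text
12.45 [0.5489 0.126  0.2966] [ 1.000e-01  1.010e+01  1.140e+02  8.100e+00  1.860e+01 -1.008e+02] [ 0.5  0.5 -3.6] 0.6005589938481445
[[-0.791 -0.074  0.607]
 [-0.057  0.997  0.046]
 [-0.609  0.002 -0.793]]
```

Emit:
play_rows(plan=[[[0.02,-0.01,-0.12,0,0,0,-1],[0.04,-0.02,-0.24,0,0,0,-1],[0.03,-0.01,-0.2,0,0,0,-1],[0.01,0,-0.08,0,0,0,-1],[0,0,0,0,0,0,-1],[0,0,0,0,0,0,-1],[0,0,0,0,0,0,-1]]])

```text
time_s: 13.15
position: [0.5584, 0.121, 0.2676]
tcp_rot: [[-0.787, -0.069, 0.614], [-0.054, 0.998, 0.043], [-0.615, 0.0, -0.789]]
force: [-0.3, -1.0, -2.9]
opening: 0.6
```

```bash
python3 s.py; python3 - <<'E'
from h import *
a=capture("side");b=capture("top");np.save("side2.npy",a);np.save("top2.npy",b)
k=lambda im,x,y:cv2.resize(im[y:y+90,x:x+90],None,fx=4.4,fy=4.4,interpolation=cv2.INTER_CUBIC)
save("pics/p1.png",np.hstack([k(a,195,150),k(b,190,120)]))
T=np.array([.5539,.1243,.2644]);n=np.array([-.6116,-.0429,.79])
s=read_state();T=np.array(s["position"]);n=-np.array(s["tcp_rot"])[:,2]
L=np.array([.677,.133,.105])
q=np.array([L,L+.12*n,T-.0817*n,T+.0523*n])
for c,o in(("side",(195,150)),("top",(190,120))): print(c,proj(c,q).round(1).tolist(),((proj(c,q)-o)*4.4).round().tolist())
print(q)
E
```

```text
13.15 [0.5584 0.121  0.2676] [  -0.5   13.8  115.7   12.3   13.  -105.5] [-0.3 -1.  -2.9] 0.6000575115055269
[[-0.787 -0.069  0.614]
 [-0.054  0.998  0.043]
 [-0.615  0.    -0.789]]
side [[218.6, 218.0], [236.1, 204.8], [235.2, 203.1], [256.9, 186.6]] [[104.0, 299.0], [181.0, 241.0], [177.0, 234.0], [272.0, 161.0]]
top [[213.3, 163.6], [211.3, 177.9], [212.2, 176.3], [209.6, 194.9]] [[103.0, 192.0], [94.0, 255.0], [98.0, 248.0], [86.0, 330.0]]
[[0.677      0.133      0.105     ]
 [0.60337495 0.12785393 0.1996196 ]
 [0.60830063 0.12465445 0.20321123]
 [0.52608598 0.118908   0.30886979]]
```

View pics/p1.png

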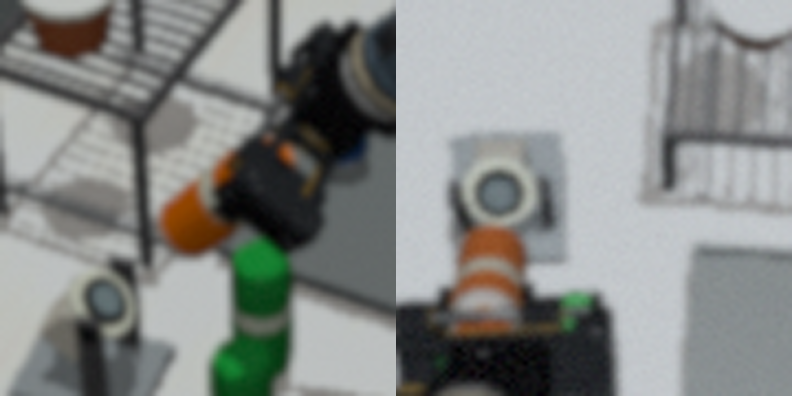

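The side view (left) shows the can in the gripper, its base at (185,232) facing the lens at (104,298). In the top view (right) the base is at (492,245) and the glass at (498,192). The line from lens to base, 37° in the side view, matches the ring's ellipse normal of about 35°. I'll make a small position correction, then do the final checks.

Emit:
play_rows(plan=[[[-0.09,0.06,-0.06,0,0,0,-1],[0,0,0,0,0,0,-1],[0,0,0,0,0,0,-1],[0,0,0,0,0,0,-1],[0,0,0,0,0,0,-1],[0,0,0,0,0,0,-1],[0,0,0,0,0,0,-1],[0,0,0,0,0,0,-1]]])

```text
time_s: 14.05
position: [0.5534, 0.1242, 0.264]
tcp_rot: [[-0.787, -0.069, 0.613], [-0.055, 0.998, 0.043], [-0.614, 0.0, -0.789]]
force: [0.1, 0.6, -2.8]
opening: 0.6
```

```bash
python3 s.py; python3 - <<'E'
from h import *
a=capture("side");b=capture("top")
k=lambda im,x,y:cv2.resize(im[y:y+120,x:x+120],None,fx=3.3,fy=3.3,interpolation=cv2.INTER_CUBIC)
save("pics/p2.png",np.hstack([k(a,190,120),k(b,200,110)]))
s=read_state();T=np.array(s["position"]);n=-np.array(s["tcp_rot"])[:,2];L=np.array([.677,.133,.105])
print("base",T-.0817*n,"want",L+.12*np.array([-.6116,-.0429,.79]),np.abs(s["qvel"]).max())
E
```

```text
14.05 [0.5534 0.1242 0.264 ] [   0.    13.9  116.3   11.7   12.2 -104.5] [ 0.1  0.6 -2.8] 0.6004350179658844
[[-0.787 -0.069  0.613]
 [-0.055  0.998  0.043]
 [-0.614  0.    -0.789]]
base [0.60349522 0.12765675 0.19957334] want [0.603608 0.127852 0.1998  ] 0.07679391451300698
```

View pics/p2.png

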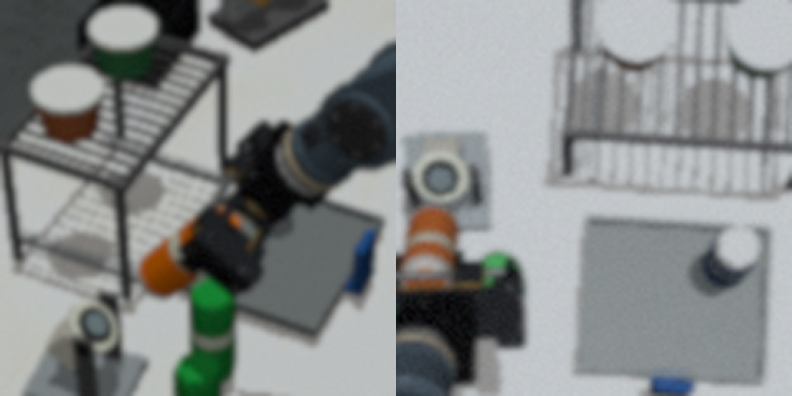

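The tray is fully out with the blue can standing on it at (735,250) in the top crop. The orange can is held still with its base facing the lens, so I'm handing in.

```bash
python3 -c "
from rig import *
print(hand_in())"
```

```text
the job is handed in; nothing more can be done
None
```

I pulled the tray out by its blue handle and left it out. The orange can is held with its base facing the inspection camera, and I handed the job in with the clock at about 14 s. No verdict was given.

**Tray:** The handle ended about 0.25 m ahead of the shelf's front edge, matching the tray's full 160 mm of travel. It stopped firmly there, resisting with about 34 N. My hand moved only 148 mm, and the tops of the cans showed about 141 mm. I took this to mean the tray started 10–15 mm out.

**Orange can:** The computed base centre is within about 1 mm of the focus point I estimated. That relies on the lens position, which two measurements gave within about 3 mm of each other. The arm was still, and the grip opening read 52 mm, as expected for this can.

**Lens tilt:** I used 0.66 rad. Most single readings ranged from 0.54 to 0.75 rad, so this is the least certain number, but all of those are within the 0.2 rad allowed.

**Other items:** In the last picture the blue can is standing on the tray. The camera and the part of the green cans in view look untouched. I did not look again at the bottle, coupler or wrench after the start, but the arm did not go near them.

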